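Let down the hall-gate spring winder by its ratchet pawl and crank

TASK

The spring winder for the hall gate stands on the console table wound up, held by the pawl on its ratchet wheel. Flick the pawl's thumb lever right over to its release stop, wind the crank forward just far enough for the pawl to spring clear of the wheel, then keep hold of the crank and ease the drum gently all the way back until it rests run down against its stop, and let go. Do not let the drum run away, do not force the lever or the crank against their stops, and leave everything else on the table where it is.

Things in the scene. Friction and masses are not known exactly. Their poses are not given: they have to be found in the camera images.
- winder: Winder, fixed to the table: grey base plate 200 x 170 x 10 mm with an upright-axis drum, a 12-tooth ratchet wheel (92 mm across, 38 to 52 mm above the table), a crank on top, and a pawl with a thumb lever. Origin on the drum's axis at table height, z up. In its frame the pawl and lever pivot is at x +56, y -50 mm. Stands at any yaw up to 57 degrees either way.
- drum_axis (a point): Point on the drum's upright axis at the height of the crank arm, 82 mm above the table. The crank arm is a flat bar 20 mm wide, 78 to 86 mm above the table.
- crank_grip (a point): Point on the centre line of the crank's upright wooden handle, 124 mm above the table: a round sleeve 24 mm across, from 90 to 146 mm above the table, 75 mm from the drum's axis, that spins freely on its pin, so a gripper can hold it and be carried round without turning.
- drum (a joint): Angle of drum and crank, rad, growing counter-clockwise from above (winding forward). 0 = run down on its stop, crank 30 degrees counter-clockwise of the winder's x axis. Wound-up stop 2.16. Starts held on a tooth at about 2.0. A spring drives it back: 6.7 N at the handle at 0, 12.6 N at 2.0, less a drag of 3.3 N per rad/s. Let go with the pawl off, it runs away (over 2 rad/s).
- lever (a joint): Angle of the thumb lever, rad, growing clockwise from above. 0 to 0.06 = hold (start: its spring presses the pawl into the wheel), 0.87 = release stop (its spring pulls the pawl out). About 4 N at the tab moves it; it stays where left. At 0 it points from its pivot 20 degrees clockwise of the winder's x axis. Forcing it (over 25 N) would bend it.
- lever_tab (a point): The lever's upright black tab: 12 mm along the lever, 18 mm across it, from 62 to 114 mm above the table, 55 mm from the pivot; this point is on its centre line 100 mm above the table.
- lever_pivot (a point): The upright pivot shared by lever and pawl, at the height of the lever's bar (64 mm above the table).
- pawl_tip (a point): Tip of the pawl, 45 mm above the table. About 42 to 45 mm from the drum's axis when in a tooth, over 58 mm when sprung right off. The tooth is undercut: under the spring's load the pawl stays trapped even with the lever at release, and springs off only once the crank is wound forward by roughly 0.1 rad, when the handle carries the whole load.
- wound_stop: Thin steel post, 8 mm across, 92 mm high, 60 mm from the drum's axis, that the crank arm meets when wound to 2.16 rad, only just past the holding tooth. Origin at its foot. More than 15 N on it would bend it.
- down_stop: The same post at the other end: the run-down crank arm rests on it at 0 rad, pressed by its own spring with about 8 N. More than 30 N on it would bend it.
- screwdriver: Hand screwdriver, 200 mm long, black handle, lying beside the winder; origin under its middle. Not part of the job: leave it alone.
- keys: Two door keys on one bow, 70 mm across, lying flat near the winder; origin under the joint of the keys. Not part of the job: leave it alone.
- oil_bottle: Small white bottle, 36 mm across, 85 mm high, standing near the winder; origin under its centre. Not part of the job: leave it alone.
- bowl: Blue ceramic bowl, 120 mm across, 45 mm high; origin under its centre. Not part of the job: leave it alone.
- mug: White mug, 80 mm across, 90 mm high; origin under its centre. Not part of the job: leave it alone.
- book: Closed book lying flat, 110 x 170 x 28 mm; origin under its centre. Not part of the job: leave it alone.
- torch: Aluminium hand torch, 32 mm thick, 140 mm long, lying along its x axis; origin under its middle. Not part of the job: leave it alone.
- parcel: Cardboard parcel, 100 x 120 x 60 mm; origin under its centre. Not part of the job: leave it alone.

How it is judged (in metres and radians):
On the way, in this order (a step that is already met when the one before it is completed fails the run):
1. the thumb lever is over at its release stop, the drum still wound (value of joint lever above 0.75 rad and value of joint drum above 0.9 rad), for 0.1 s.
2. the pawl has sprung clear of the wheel with the drum still wound (horizontal distance between pawl_tip and drum_axis above 0.054 m and value of joint drum above 0.9 rad), for 0.1 s.
3. the drum is eased back to its run-down stop (value of joint drum below 0.08 rad and horizontal distance between pawl_tip and drum_axis above 0.054 m), for 0.2 s.
At the end, for the whole second after the job is handed in: The drum is at rest run down on its stop (within 0.08 rad), the lever is at release (past 0.75 of 0.87 rad) and the pawl clear of the wheel (tip over 54 mm from the drum's axis) (all of step 3 and value of joint lever above 0.75 rad and velocity of joint drum between -0.1 and 0.1 rad/s); the robot touches nothing.
It fails at once if the drum runs away: it turns back faster than 2 rad/s once the lever has been flicked (value of joint lever above 0.4 rad and velocity of joint drum below -2 rad/s).
It fails at once if the lever is forced (over 25 N) (contact force between any of the arm, the fingers and lever above 25 N).
It fails at once if the crank is forced past the wound-up stop (over 15 N on the post) (contact force between wound_stop and anything else above 15 N).
It fails at once if the crank is rammed or pressed hard on the run-down stop (over 30 N on the post) (contact force between down_stop and anything else above 30 N).
It fails at once if a bystander is disturbed (moved over 25 mm) (distance of any of screwdriver, keys, oil_bottle, bowl, mug, book, torch, parcel from where it was at the start of the episode above 0.025 m).
It also fails if it takes over 72 s, if anything falls off the work surface, if the arm or the gripper's body presses on something with over 40 N, if the wrist force passes 120 N, or if a joint passes its speed limit or range.

ROBOT

A 6-joint arm with a two-finger parallel gripper is mounted at the origin on the work surface. World frame = base frame: x ahead of the robot, y to its left, z up, the work surface at z = 0. Lengths are in mm, angles in rad, forces in N, time in s.
With the tool pointing down it reaches from about 350 to 925 mm from the base axis. Payload 6.4 kg.
Tool frame: the origin (TCP) lies at the very end of the fingers, on their centre line; the grasp point (between the pads) lies 19 mm behind it (grip_depth is the distance from the TCP to the grasp point, in mm); z points along the fingers, y is the line along which they close (so a half turn about z gives the same grasp; the last joint's range is limited). The gripper opens to 94 mm and grips with 3 to 60 N. Pads are 16 mm wide; open, the fingers measure 119 mm over their backs; the gripper's body (75 mm by 177 mm) begins 78 mm behind the grasp point.
Start: joints at [-1.337, 0.245, 1.558, -0, 1.339, -0.174], TCP at [257.79, -596.706, 205.455] pointing down, gripper open.
Joint ranges: [-3.13, 3.13], [-1.02, 2.26], [0.13, 2.54], [-0.95, 4.09], [0.21, 2.88], [-2.74, 2.74]. Speed limits (rad/s): [2.57, 2.57, 3.14, 3.14, 3.14, 3.14].

INTERFACE

Orientations are given as a unit quaternion [x, y, z, w].
In Python, from cell import observe, grab_frame, get_calibration, hand_in, grip_depth gives the robot as it stands.
- The arm moves only by the tool step_arm, never from a script. Its argument "motion" is text: rows parted by semicolons, each of 5 numbers parted by spaces: the shift along the tool's x, y, z in m, then the turn about the tool's z in degrees, then the opening, from 0 (shut) to 1 (fully open). A call has exactly 8 rows; each row is the pose to reach, as a shift and turn from the pose commanded when the call began, along the tool's axes at that moment; what a row does not reach only later rows make up. A row lasts 1/12 s, in which the tool goes at most 41.7 mm and 7.16 degrees, less where a joint would pass 70% of its speed; a pose out of reach is approached as far as the arm can. A call with a gripper value outside its range is refused whole. The fingers move at their own pace and stop on an object; "grip_force" is the grip in N (left out, the last holds). Time passes only in rows, so rows that repeat a pose let the fingers close, or fill a call up. It gives the time, the measured TCP pose, the force, the opening and the grip force at its end, in the units of the state.
- observe(): the state, without advancing time (a new reading comes with each control period).
- grab_frame(name): name is "side" or "top"; returns (picture, depth): 480x640x3 uint8, blue, green, red; 480x640 float32, mm along the optical axis (not along the pixel's ray), 0 where there is no reading.
- get_calibration(name): a dict with "camera_matrix" (3x3 intrinsics, pixels), "pose" (4x4, takes a point from camera to world coordinates). Camera axes: x right, y down, z forward; pixel columns grow to the right and rows downward; lengths in mm; the calibration is good to about 2 mm. A picture is of the moment at which its call begins. get_calibration takes no time and is no camera call.
- hand_in(): hands the job in; it is judged then, once.
The state is a dict: "clock": time; "qpos": joint angles; "qvel": joint speeds; "joint_torque": joint torques, N m; "tool_pos": TCP position; "tcp_rot": TCP orientation; "wrist_force": force on the tool from outside, world axes, zero at the start; "moment": the same for the moment, N m; "opening": finger opening in mm; "gripper_force": force on a finger pad.
Only numpy, scipy, OpenCV 4.12 (cv2) and the standard library are available. Lean on these libraries where they do the work, as an engineer would, in place of code of your own. Each camera call takes 0.05 s, during which the arm holds its last target. There are 200 camera calls.

## Working session

There is one attempt and no reset: what is moved stays moved. The work goes in short steps, Python scripts to look and compute and a tool call to move; the robot and the scene stay as the last step left them, time stands still between calls to the robot, and variables do not carry over. Pictures are saved under pics/ and viewed, at most 10 in all, crops included, and the job is handed in when it is done.

Besides the shell and the picture viewer there is one more tool, called after ">>>" by a JSON object that holds its "name" and its "arguments". step_arm: Moves the arm, as the interface text tells. Its arguments: {"type":"object","properties":{"motion":{"type":"string"},"grip_force":{"type":"number"}},"required":["motion"]}

```bash
mkdir -p pics; python3 - <<'E'
from cell import *
import cv2,numpy as np
for n in("top","side"):
    p,d=grab_frame(n); cv2.imwrite(f"pics/{n}0.png",p); np.save(f"pics/{n}0.npy",d)
    c=get_calibration(n); print(n,np.round(c["camera_matrix"],1).tolist(),np.round(c["pose"],3).tolist())
print(observe(), grip_depth)
E
```

```text
top [[603.1, 0.0, 319.7], [0.0, 603.1, 236.3], [0.0, 0.0, 1.0]] [[-0.002, -0.984, 0.181, 355.036], [-1.0, 0.004, 0.009, -18.465], [-0.009, -0.181, -0.984, 1236.124], [0.0, 0.0, 0.0, 1.0]]
side [[454.3, 0.0, 319.3], [0.0, 454.3, 243.5], [0.0, 0.0, 1.0]] [[-0.967, -0.183, 0.176, 389.817], [-0.254, 0.708, -0.659, 642.048], [-0.005, -0.682, -0.731, 841.853], [0.0, 0.0, 0.0, 1.0]]
{'clock': 0.1, 'qpos': array([-1.33711791e+00,  2.45713529e-01,  1.55885912e+00, -2.57261367e-05,
        1.33870601e+00, -1.74083412e-01]), 'qvel': array([ 9.94084996e-05, -1.05605493e-03, -3.30196201e-03,  1.12151720e-04,
       -2.30036953e-04, -6.25685475e-04]), 'joint_torque': array([ 4.45901096e-04, -4.16908801e+01, -3.15528381e+01,  6.85862987e-02,
        3.09310178e-02, -5.57818862e-05]), 'tool_pos': array([ 257.64536777, -596.17968842,  204.49293323]), 'tcp_rot': array([ 9.79287232e-01,  2.02474214e-01, -3.76256934e-05, -8.42252617e-04]), 'wrist_force': array([ 0.04845592, -0.61089026, -0.32684053]), 'moment': array([ 0.03271254,  0.01026529, -0.00364226]), 'gripper_force': 0.0, 'opening': 94.3718955720657} 18.8
```

View pics/top0.png

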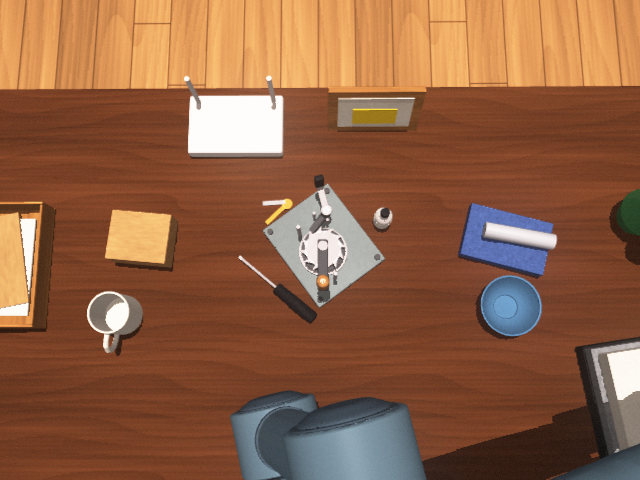

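View pics/side0.png

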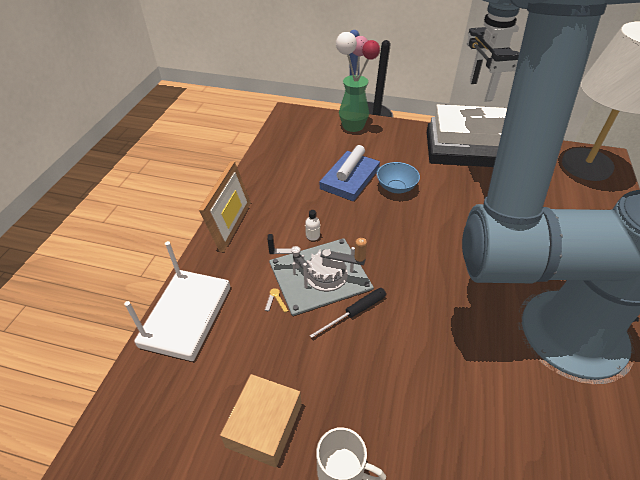

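The top view shows the winder at about (323,248), the crank handle at (323,281) and the lever tab at (319,181). The screwdriver, keys and bottle lie around it. I'll enlarge this area and measure.

```bash
cat > h.py <<'E'
import numpy as np,cv2
from cell import *
def px2w(n,u,v,z):
    c=get_calibration(n);K=c["camera_matrix"];T=c["pose"]
    r=T[:3,:3]@np.linalg.solve(K,[u,v,1.]);o=T[:3,3]
    return o+r*(z-o[2])/r[2]
def w2px(n,p):
    c=get_calibration(n);K=c["camera_matrix"];T=c["pose"]
    q=K@(T[:3,:3].T@(np.asarray(p,float)-T[:3,3]));return q[:2]/q[2]
E
python3 - <<'E'
from h import *
p=cv2.imread("pics/top0.png")[165:315,235:405]
cv2.imwrite("pics/crop0.png",cv2.resize(p,None,fx=4,fy=4,interpolation=cv2.INTER_CUBIC))
p=cv2.imread("pics/side0.png")[200:345,255:400]
cv2.imwrite("pics/crop1.png",cv2.resize(p,None,fx=4,fy=4,interpolation=cv2.INTER_CUBIC))
E
```

```text
(no output)
```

View pics/crop0.png

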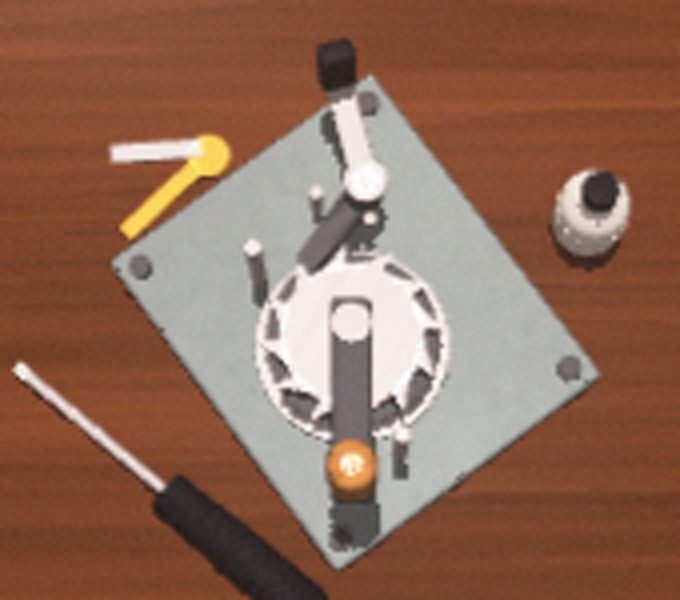

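View pics/crop1.png

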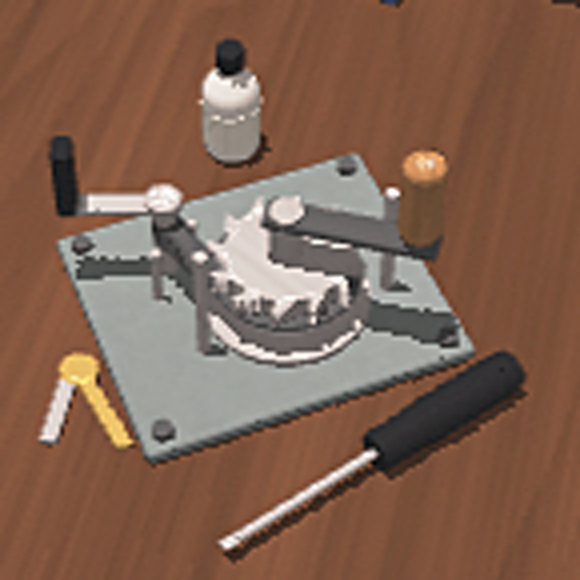

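Crop (4x, offset 235,165): handle top (352,463), drum hub (350,322), pivot (366,182), tab top (337,48), wound post (402,432), down post (253,245), and plate corners (370,77), (598,377), (338,568), (113,262). The screwdriver lies close to the handle side.

```bash
cat >> h.py <<'E'
def R(a): return np.array([[np.cos(a),-np.sin(a)],[np.sin(a),np.cos(a)]])
def winder(o,yaw,drum,lev):
    W=lambda p:o+R(yaw)@np.array(p,float)
    piv=W([56,-50]);f=lambda r,a:np.array([r*np.cos(a),r*np.sin(a)])
    return piv,piv+f(55,yaw-np.radians(20)-lev),o+f(75,yaw+np.radians(30)+drum)
E
python3 - <<'E'
from h import *
from scipy.optimize import least_squares
c=lambda n,x,y:(x/4+(235 if n=="top" else 255),y/4+(165 if n=="top" else 200))
P=lambda x,y,z:px2w("top",*c("top",x,y),z)[:2]
S=lambda x,y,z:px2w("side",*c("side",x,y),z)[:2]
cor=np.array([P(370,77,10),P(598,377,10),P(338,568,10),P(113,262,10)])
print("corners",cor.round(1).tolist(),"sides",[np.linalg.norm(cor[i]-cor[i-1]).round(1) for i in range(4)],cor.mean(0).round(1))
h=P(352,463,146);hub=P(350,322,92);piv=P(366,182,74);tab=P(337,48,114)
print("top",h,hub,piv,tab,"wound post",P(402,432,92),"down",P(253,245,92))
h2=S(424,166,146);tab2=S(63,142,114)
print("side",h2,tab2,"hub",S(285,208,92),"piv",S(165,195,74),"wp",S(391,193,92),"dp",S(201,256,92))
for H,T in((h,tab),(h2,tab2),((h+h2)/2,(tab+tab2)/2)):
    def res(v):
        _,t,g=winder(v[:2],v[2],v[3],0)
        return np.r_[g-H,t-T,(v[:2]-hub)*.5,(_-piv)*.5]
    s=least_squares(res,[*hub,.6,2.0]);print(s.x.round(3),res(s.x).round(1))
E
```

```text
corners [[691.5, -24.3], [532.0, -140.5], [434.9, -7.0], [593.0, 109.3]] sides [np.float64(165.9), np.float64(197.3), np.float64(165.1), np.float64(196.3)] [562.9 -15.6]
top [473.41804293 -14.67387439] [547.30605247 -13.72575187] [620.37956349 -21.74715191] [677.45108699  -7.93114815] wound post [494.03937644 -38.37082698] down [585.25005204  33.10694098]
side [474.20964918 -11.92477659] [676.26906845  -9.82904687] hub [549.15658038 -12.02153665] piv [621.83725026 -20.25846969] wp [494.59068755 -37.73262031] dp [584.67683481  33.21386995]
[548.583 -13.194   0.609   2.028] [ 0.2  0.  -1.2 -0.   0.6  0.3  1.4 -0.2]
[548.418 -13.02    0.595   2.009] [-0.8  0.  -0.1  0.1  0.6  0.4  1.2 -0.7]
[548.503 -13.093   0.602   2.019] [-0.3 -0.  -0.6  0.1  0.6  0.3  1.3 -0.4]
```

```bash
cat >> h.py <<'E'
O=np.array([548.5,-13.1]);YAW=.602;PIV=winder(O,YAW,0,0)[0]
def th(s=None):
    q=(s or observe())["tcp_rot"];return 2*np.arctan2(q[1],q[0])
def delta(p,theta,s=None,p0=None,t0=None):
    s=s or observe();t=th(s) if t0 is None else t0;d=np.array(p,float)-(s["tool_pos"] if p0 is None else p0)
    x=np.array([np.cos(t),np.sin(t),0]);y=np.array([np.sin(t),-np.cos(t),0])
    return np.r_[np.array([d@x,d@y,-d[2]])/1e3,np.degrees((t-theta+np.pi)%(2*np.pi)-np.pi)].round(4)
def pushpose(lev,gap,z=85,half=21.5):
    a=YAW-np.radians(20)-lev
    tab=PIV+55*np.array([np.cos(a),np.sin(a)])
    return np.r_[tab-(half+gap)*np.array([np.sin(a),-np.cos(a)]),z],a
E
python3 - <<'E'
from h import *
print(PIV,th()); p,a=pushpose(0,15,205);print(p,a,delta(p,a))
E
```

```text
[622.97006279 -22.5978812 ] 0.40776776372564766
[667.08611846  26.50429423 205.        ] 0.2529341496011341 [ 6.2280e-01 -4.0930e-01 -5.0000e-04  8.8713e+00]
```

>>> {"name": "step_arm", "arguments": {"motion": "0.031 -0.0205 0 1 0.5;0.062 -0.041 0 2 0;0.093 -0.0615 0 3 0;0.124 -0.082 0 4 0;0.155 -0.1025 0 5 0;0.186 -0.123 0 6 0;0.217 -0.1435 0 7 0;0.248 -0.164 0 8.9 0", "grip_force": 20}}

```text
clock: 0.77
tool_pos: [420.9, -345.9, 205.1]
tcp_rot: [0.992, 0.125, -0.0, -0.0]
wrist_force: [0.4, -0.3, -0.8]
opening: 44.2
gripper_force: 0.0
```

```bash
python3 -c "
from h import *
p,a=pushpose(0,15,205);print(delta(p,a),observe()['tool_pos'],observe()['opening'])"
```

```text
[ 3.310e-01 -2.996e-01  1.000e-04 -1.067e-01] [ 420.8834718  -345.91763376  205.07154638] 44.163996498473075
```

>>> {"name": "step_arm", "arguments": {"motion": "0.022 -0.020 0 0 0;0.044 -0.04 0 0 0;0.066 -0.06 0 0 0;0.088 -0.08 0 0 0;0.110 -0.1 0 0 0;0.132 -0.12 0 0 0;0.154 -0.14 0 0 0;0.176 -0.16 0 0 0"}}

```text
clock: 1.43
tool_pos: [551.2, -147.4, 205.0]
tcp_rot: [0.992, 0.126, -0.0, -0.0]
wrist_force: [0.2, -0.5, 0.3]
opening: 0.5
gripper_force: 0.0
```

>>> {"name": "step_arm", "arguments": {"motion": "0.022 -0.020 0 0 0;0.044 -0.04 0 0 0;0.066 -0.06 0 0 0;0.088 -0.08 0 0 0;0.110 -0.1 0 0 0;0.132 -0.12 0 0 0;0.150 -0.135 0 0 0;0.155 -0.1396 0 0 0"}}

```text
clock: 2.1
tool_pos: [666.9, 27.7, 204.7]
tcp_rot: [0.992, 0.127, -0.0, -0.0]
wrist_force: [-0.4, -0.5, 0.5]
opening: 0.6
gripper_force: 0.0
```

```bash
python3 - <<'E'
from h import *
p,a=pushpose(0,15,85);print(delta(p,a),observe()['tool_pos'],observe()['opening'],observe()['wrist_force'])
p0,t0=pushpose(0,15,85)
for l,g in [(0,8),(0,3),(0,0),(.1,0),(.2,0),(.3,0),(.4,0),(.5,0),(.6,0),(.7,0),(.75,0),(.8,0)]:
    p,a=pushpose(l,g); print(l,g,delta(p,a,p0=p0,t0=t0))
E
```

```text
[-1.000e-04  1.200e-03  1.197e-01  1.390e-01] [666.88419919  27.7340214  204.71026174] 0.6087525420284715 [-0.36396202 -0.4972468   0.53234681]
0 8 [ 0.     0.007 -0.     0.   ]
0 3 [ 0.     0.012 -0.     0.   ]
0 0 [ 0.     0.015 -0.     0.   ]
0.1 0 [ 1.9000e-03  2.0600e-02 -0.0000e+00  5.7296e+00]
0.2 0 [ 3.20000e-03  2.64000e-02 -0.00000e+00  1.14592e+01]
0.3 0 [ 3.90000e-03  3.22000e-02 -0.00000e+00  1.71887e+01]
0.4 0 [ 4.00000e-03  3.81000e-02 -0.00000e+00  2.29183e+01]
0.5 0 [ 3.60000e-03  4.40000e-02 -0.00000e+00  2.86479e+01]
0.6 0 [ 2.50000e-03  4.98000e-02 -0.00000e+00  3.43775e+01]
0.7 0 [ 9.0000e-04  5.5500e-02 -0.0000e+00  4.0107e+01]
0.75 0 [-1.00000e-04  5.83000e-02 -0.00000e+00  4.29718e+01]
0.8 0 [-1.30000e-03  6.10000e-02 -0.00000e+00  4.58366e+01]
```

Lower to z 85, then take up the gap slowly.

>>> {"name": "step_arm", "arguments": {"motion": "0 0 0.02 0 0;0 0 0.04 0 0;0 0 0.06 0 0;0 0 0.08 0 0;0 0 0.1 0 0;0 0 0.115 0 0;0 0 0.12 0 0;0 0.001 0.12 0 0"}}

```text
clock: 2.77
tool_pos: [665.0, 23.8, 83.6]
tcp_rot: [0.992, 0.126, -0.002, -0.0]
wrist_force: [0.1, 0.5, 0.2]
opening: 0.4
gripper_force: 0.0
```

>>> {"name": "step_arm", "arguments": {"motion": "0 0.003 0 0 0;0 0.006 0 0 0;0 0.009 0 0 0;0 0.011 0 0 0;0 0.013 0 0 0;0 0.015 0 0 0;0 0.0165 0 0 0;0 0.018 0 0 0"}}

```text
clock: 3.43
tool_pos: [671.2, 6.9, 85.9]
tcp_rot: [0.992, 0.126, 0.0, -0.0]
wrist_force: [0.4, 3.3, 2.9]
opening: 0.7
gripper_force: 1.8
```

```bash
python3 - <<'E'
from h import *
s=observe();print(s['tool_pos'],s['wrist_force'])
for l in (0,.05,.1): 
    p,a=pushpose(l,0);print(l,delta(p,a))
p,d=grab_frame("top");cv2.imwrite("pics/t2.png",cv2.resize(p[140:240,260:380],None,fx=5,fy=5,interpolation=cv2.INTER_CUBIC))
E
```

```text
[671.18762669   6.89680479  85.90339015] [0.36894517 3.26135806 2.85816625]
0 [ 0.0009 -0.005   0.0009 -0.0146]
0.05 [ 1.9000e-03 -2.2000e-03  9.0000e-04  2.8501e+00]
0.1 [2.8000e-03 6.0000e-04 9.0000e-04 5.7149e+00]
```

View pics/t2.png

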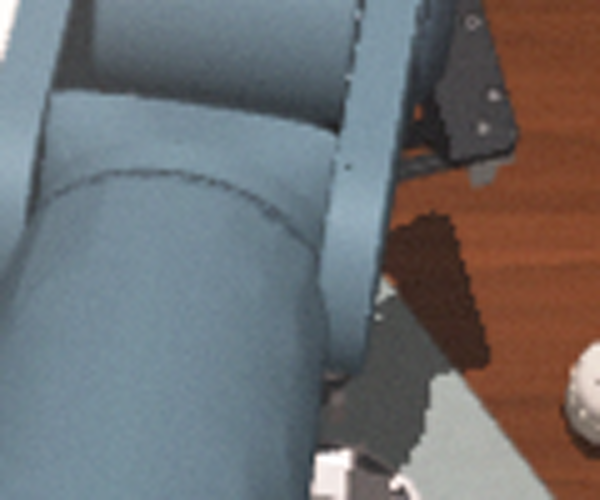

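The arm hides the lever from above, but contact is made (about 3 N). I'll follow the arc in steps and watch the force.

```bash
python3 - <<'E'
from h import *
s=observe();p0=s['tool_pos'];t0=th(s)
for l in np.arange(.1,.85,.05): 
    p,a=pushpose(l,0,85.9);print(round(l,2),delta(p,a))
E
```

```text
0.1 [ 2.9000e-03  3.0000e-04 -1.0000e-04  5.7076e+00]
0.15 [ 3.6000e-03  3.2000e-03 -1.0000e-04  8.5724e+00]
0.2 [ 4.20000e-03  6.10000e-03 -1.00000e-04  1.14372e+01]
0.25 [ 4.6000e-03  9.0000e-03 -1.0000e-04  1.4302e+01]
0.3 [ 4.90000e-03  1.19000e-02 -1.00000e-04  1.71668e+01]
0.35 [ 5.10000e-03  1.49000e-02 -1.00000e-04  2.00316e+01]
0.4 [ 5.10000e-03  1.78000e-02 -1.00000e-04  2.28964e+01]
0.45 [ 4.90000e-03  2.08000e-02 -1.00000e-04  2.57612e+01]
0.5 [ 4.60000e-03  2.37000e-02 -1.00000e-04  2.86259e+01]
0.55 [ 4.20000e-03  2.66000e-02 -1.00000e-04  3.14907e+01]
0.6 [ 3.60000e-03  2.95000e-02 -1.00000e-04  3.43555e+01]
0.65 [ 2.80000e-03  3.24000e-02 -1.00000e-04  3.72203e+01]
0.7 [ 2.00000e-03  3.52000e-02 -1.00000e-04  4.00851e+01]
0.75 [ 9.00000e-04  3.80000e-02 -1.00000e-04  4.29499e+01]
0.8 [-2.00000e-04  4.07000e-02 -1.00000e-04  4.58147e+01]
```

>>> {"name": "step_arm", "arguments": {"motion": "0.003 0.0005 0 5.7 0;0.0039 0.0046 0 10 0;0.0046 0.009 0 14.3 0;0.005 0.0134 0 18.6 0;0.0051 0.0178 0 22.9 0;0.0048 0.0222 0 27.2 0;0.0042 0.0266 0 31.5 0;0.0036 0.0295 0 34.4 0"}}

```text
clock: 4.15
tool_pos: [680.9, -20.8, 84.9]
tcp_rot: [0.985, -0.175, -0.001, -0.0]
wrist_force: [-1.5, 5.6, 1.2]
opening: 0.1
gripper_force: 2.1
```

```bash
python3 - <<'E'
from h import *
s=observe();print(s['tool_pos'],s['wrist_force'])
for l in np.arange(.6,.95,.05): 
    p,a=pushpose(l,0,85.9);print(round(l,2),delta(p,a),w2px("side",np.r_[winder(O,YAW,0,l)[1],114]))
p,d=grab_frame("side");cv2.imwrite("pics/s3.png",cv2.resize(p[200:300,240:360],None,fx=6,fy=6,interpolation=cv2.INTER_CUBIC))
E
```

```text
[680.93730392 -20.78509531  84.88805581] [-1.54719828  5.55438598  1.17359078]
0.6 [ 1.100e-03 -1.000e-04 -1.000e-03 -2.511e-01] [275.89903879 225.9782532 ]
0.65 [ 2.1000e-03  2.7000e-03 -1.0000e-03  2.6137e+00] [276.67281694 225.28715115]
0.7 [ 3.0000e-03  5.5000e-03 -1.0000e-03  5.4785e+00] [277.48987891 224.62369621]
0.75 [ 3.7000e-03  8.4000e-03 -1.0000e-03  8.3433e+00] [278.3481447  223.98931352]
0.8 [ 4.30000e-03  1.13000e-02 -1.00000e-03  1.12081e+01] [279.24546327 223.38535378]
0.85 [ 4.80000e-03  1.42000e-02 -1.00000e-03  1.40729e+01] [280.17961769 222.81309201]
0.9 [ 5.10000e-03  1.71000e-02 -1.00000e-03  1.69376e+01] [281.14833029 222.2737266 ]
```

View pics/s3.png

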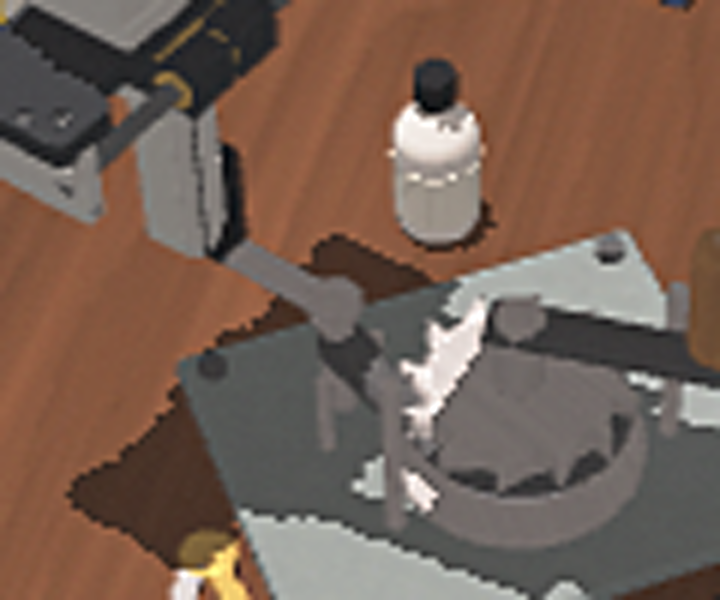

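The side view shows the finger back pushing the tab, with the lever swung over to about 0.6. The tab top is near (279,225). Continue gently.

>>> {"name": "step_arm", "arguments": {"motion": "0.0015 0.0012 0 1.2 0;0.002 0.0026 0 2.6 0;0.0026 0.004 0 4 0;0.003 0.0055 0 5.5 0;0.0034 0.007 0 6.9 0;0.0037 0.0084 0 8.3 0;0.004 0.0098 0 9.7 0;0.004 0.0098 0 9.7 0"}}

```text
clock: 4.87
tool_pos: [682.1, -32.0, 85.3]
tcp_rot: [0.967, -0.257, 0.0, 0.0]
wrist_force: [1.1, 2.9, -1.5]
opening: 0.7
gripper_force: 1.9
```

```bash
python3 - <<'E'
from h import *
s=observe();print(s['tool_pos'],s['wrist_force'])
for l in np.arange(.75,.95,.05): 
    p,a=pushpose(l,0,85.9);print(round(l,2),delta(p,a))
E
```

```text
[682.1169138  -31.98754215  85.25464431] [ 1.05291763  2.90771957 -1.48264217]
0.75 [-1.5000e-03 -1.5000e-03 -6.0000e-04 -1.2471e+00]
0.8 [-4.0000e-04  1.2000e-03 -6.0000e-04  1.6177e+00]
0.85 [ 5.0000e-04  4.0000e-03 -6.0000e-04  4.4825e+00]
0.9 [ 1.3000e-03  6.9000e-03 -6.0000e-04  7.3472e+00]
```

>>> {"name": "step_arm", "arguments": {"motion": "0 0.0004 0 0.3 0;0 0.0008 0 0.7 0;0 0.0012 0 1.2 0;0 0.0016 0 1.6 0;0 0.002 0 2 0;0 0.0024 0 2.4 0;0 0.0024 0 2.4 0;0 0.0024 0 2.4 0"}}

```text
clock: 5.53
tool_pos: [681.6, -33.8, 85.8]
tcp_rot: [0.961, -0.276, 0.001, -0.0]
wrist_force: [4.7, 3.8, -4.6]
opening: 0.5
gripper_force: 2.8
```

```bash
python3 - <<'E'
from h import *
s=observe();print(s['tool_pos'],s['wrist_force'])
p,d=grab_frame("side");cv2.imwrite("pics/s4.png",cv2.resize(p[200:300,240:360],None,fx=6,fy=6,interpolation=cv2.INTER_CUBIC))
E
```

```text
[681.63865487 -33.81313509  85.77959462] [ 4.69371719  3.84161753 -4.59010173]
```

>>> {"name": "step_arm", "arguments": {"motion": "0 0.0003 0 0.3 0;0 0.0006 0 0.6 0;0 0.0009 0 0.9 0;0 0.0012 0 1.2 0;0 0.0012 0 1.2 0;0 0.0012 0 1.2 0;0 0.0012 0 1.2 0;0 0.0012 0 1.2 0"}}

```text
clock: 6.25
tool_pos: [681.8, -34.1, 85.8]
tcp_rot: [0.958, -0.286, 0.002, -0.001]
wrist_force: [7.8, 7.0, -6.6]
opening: 0.7
gripper_force: 4.6
```

```bash
python3 - <<'E'
from h import *
s=observe();print(s['tool_pos'],s['wrist_force'])
p,a=pushpose(.85,0,85.9);print(delta(p,a))
p,d=grab_frame("side");cv2.imwrite("pics/s5.png",cv2.resize(p[200:300,240:360],None,fx=6,fy=6,interpolation=cv2.INTER_CUBIC))
E
```

```text
[681.75930422 -34.07501835  85.8104339 ] [ 7.83568013  6.99450049 -6.6039605 ]
[-1.000e-04  2.100e-03 -1.000e-04  9.573e-01]
```

View pics/s5.png

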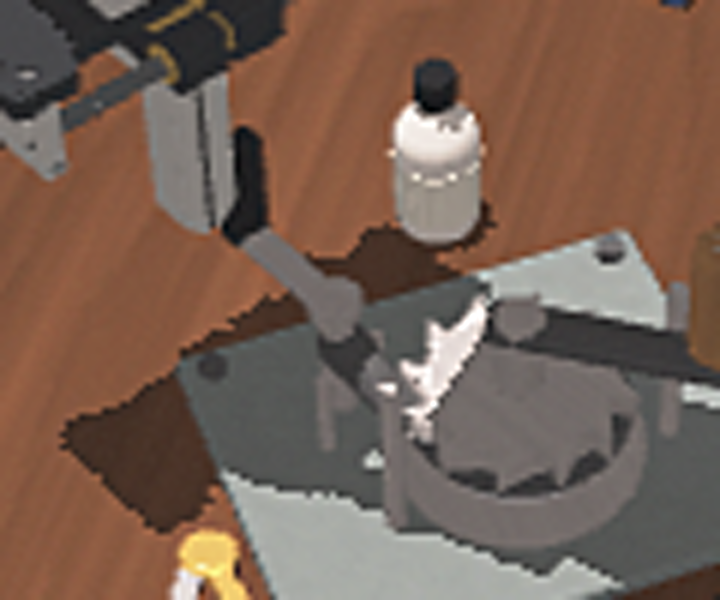

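The lever is at its stop: about 10.5 N with the tool no longer advancing, and the side view shows the bar swung fully over. Back off, lift, and go to the handle.

>>> {"name": "step_arm", "arguments": {"motion": "0 -0.003 0 0 0;0 -0.01 0 0 0;0 -0.02 0 0 0;0 -0.02 -0.03 0 0.2;0 -0.02 -0.06 0 0.4;0 -0.02 -0.09 0 0.6;0 -0.02 -0.115 0 0.6;0 -0.02 -0.12 0 0.6"}}

```text
clock: 6.97
tool_pos: [694.2, -18.5, 212.2]
tcp_rot: [0.958, -0.286, 0.005, -0.0]
wrist_force: [0.2, 0.9, 0.1]
opening: 30.6
gripper_force: 0.0
```

```bash
python3 - <<'E'
from h import *
s=observe();print(s['tool_pos'],s['opening'],s['wrist_force'])
print(delta([474,-13.1,205],0))
p,d=grab_frame("side");cv2.imwrite("pics/s6.png",cv2.resize(p[190:310,240:400],None,fx=5,fy=5,interpolation=cv2.INTER_CUBIC))
E
```

```text
[694.24972502 -18.49610317 212.22539439] 30.560131495687937 [0.23038539 0.86311609 0.06206797]
[-1.87200e-01  1.16200e-01  7.20000e-03 -3.32273e+01]
```

View pics/s6.png

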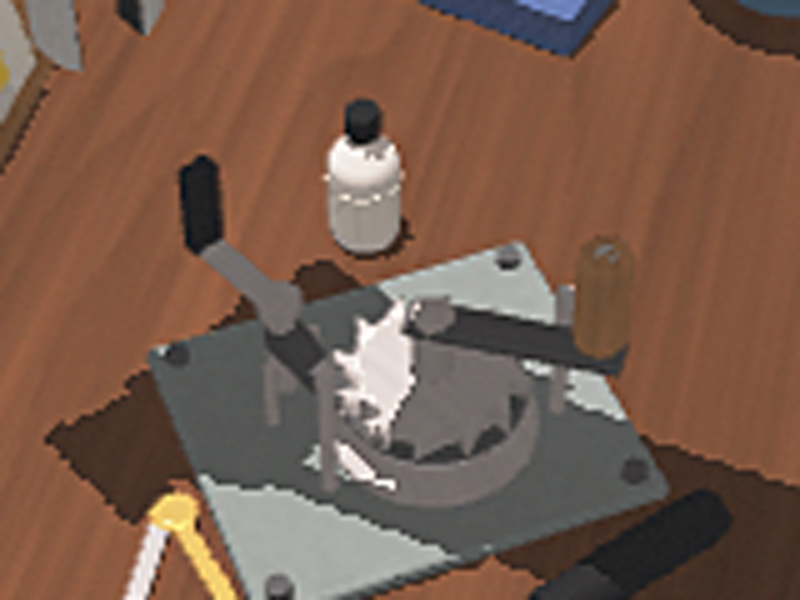

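The tab top is at (280,222), which matches lever ≈0.87, so release is reached. Move above the handle.

>>> {"name": "step_arm", "arguments": {"motion": "-0.025 0.0155 0 -4.2 0.6;-0.05 0.031 0 -8.4 0.6;-0.075 0.0465 0 -12.6 0.6;-0.1 0.062 0 -16.8 0.6;-0.125 0.0775 0 -21 0.6;-0.15 0.093 0 -25.2 0.6;-0.175 0.1085 0 -29.4 0.6;-0.187 0.116 0 -33.2 0.6"}}

```text
clock: 7.68
tool_pos: [467.6, -12.0, 202.8]
tcp_rot: [1.0, 0.001, -0.002, -0.0]
wrist_force: [0.0, -0.5, -0.3]
opening: 56.5
gripper_force: 0.0
```

```bash
python3 - <<'E'
from h import *
s=observe();print(s['tool_pos'],s['opening'])
print(delta([474,-13.1,105],0))
E
```

```text
[467.64199948 -11.96810117 202.82544355] 56.48516745414351
[0.0064 0.0012 0.0978 0.167 ]
```

>>> {"name": "step_arm", "arguments": {"motion": "0 0 0.005 0 0.6;0 0 0.01 0 0.6;0 0 0.015 0 0.6;0 0 0.02 0 0.6;0 0 0.025 0 0.6;0 0 0.03 0 0.6;0 0 0.03 0 0.6;0 0 0.03 0 0.6"}}

```text
clock: 8.35
tool_pos: [471.2, -12.5, 174.9]
tcp_rot: [1.0, -0.0, -0.001, -0.0]
wrist_force: [-0.9, -0.0, 0.5]
opening: 56.8
gripper_force: 0.0
```

```bash
python3 - <<'E'
from h import *
s=observe();print(s['tool_pos'],s['opening'])
print(delta([474,-13.1,105],0))
E
```

```text
[471.21860199 -12.53098686 174.9431646 ] 56.792899192597595
[ 0.0028  0.0006  0.0699 -0.0415]
```

Settled 3 mm short in x. Descend with that correction, then close.

>>> {"name": "step_arm", "arguments": {"motion": "0.0028 0.0006 0.012 0 0.6;0.0028 0.0006 0.024 0 0.6;0.0028 0.0006 0.036 0 0.6;0.0028 0.0006 0.048 0 0.6;0.0028 0.0006 0.06 0 0.6;0.0028 0.0006 0.07 0 0.6;0.0028 0.0006 0.07 0 0.5;0.0028 0.0006 0.07 0 0.4", "grip_force": 20}}

```text
clock: 9.02
tool_pos: [473.7, -13.1, 104.9]
tcp_rot: [1.0, -0.0, -0.001, -0.0]
wrist_force: [-0.5, 0.0, -0.3]
opening: 46.5
gripper_force: 0.0
```

>>> {"name": "step_arm", "arguments": {"motion": "0 0 0 0 0.3;0 0 0 0 0.28;0 0 0 0 0.25;0 0 0 0 0.22;0 0 0 0 0.18;0 0 0 0 0.1;0 0 0 0 0.1;0 0 0 0 0.1"}}

```text
clock: 9.68
tool_pos: [474.6, -13.6, 106.1]
tcp_rot: [1.0, -0.0, 0.001, 0.0]
wrist_force: [-0.1, -2.6, 5.0]
opening: 23.5
gripper_force: 20.0
```

```bash
python3 - <<'E'
from h import *
s=observe();print(s['tool_pos'],s['opening'],s['wrist_force'],s['moment'])
v=s['tool_pos'][:2]-O;print(np.hypot(*v),np.arctan2(v[1],v[0])-YAW-np.radians(30))
E
```

```text
[474.56827037 -13.55935372 106.14857057] 23.4867707391111 [-0.11135795 -2.61126954  5.04271663] [-4.18500877e-01  2.06881197e-01  2.15588778e-04]
73.93315664968907 -4.26097829432114
```

Handle gripped (23.5 mm). Firm the grip and wind forward carefully, checking the force.

>>> {"name": "step_arm", "arguments": {"motion": "0 0 0 0 0.1;0 0 0 0 0.1;0 0.001 0 0 0.1;0 0.002 0 0 0.1;0 0.003 0 0 0.1;0 0.004 0 0 0.1;0 0.005 0 0 0.1;0 0.005 0 0 0.1", "grip_force": 45}}

```text
clock: 10.35
tool_pos: [474.6, -15.4, 106.1]
tcp_rot: [1.0, -0.001, 0.001, -0.003]
wrist_force: [0.4, 10.5, 6.7]
opening: 23.1
gripper_force: 45.0
```

```bash
cat >> h.py <<'E'
def st():
    s=observe();v=s['tool_pos'][:2]-O
    a=(np.arctan2(v[1],v[0])-YAW-np.radians(30)+1)%(2*np.pi)-1
    A=a+YAW+np.radians(30);f=s['wrist_force']
    print(s['clock'],s['tool_pos'].round(1),"open",round(s['opening'],1),"F",f.round(1),"r",np.hypot(*v).round(1),"drum",a.round(3),"Ft(ccw)",round(-f[0]*np.sin(A)+f[1]*np.cos(A),1),"Fr",round(f[0]*np.cos(A)+f[1]*np.sin(A),1))
E
python3 -c "
from h import *
st()"
```

```text
10.35 [474.6 -15.4 106.1] open 23.1 F [ 0.4 10.5  6.7] r 73.9 drum 2.047 Ft(ccw) -10.4 Fr -0.8
```

>>> {"name": "step_arm", "arguments": {"motion": "0 0.0005 0 0 0.1;0 0.001 0 0 0.1;0 0.0015 0 0 0.1;0 0.002 0 0 0.1;0 0.0025 0 0 0.1;0.0001 0.003 0 0 0.1;0.0001 0.0035 0 0 0.1;0.0001 0.0035 0 0 0.1"}}

```text
clock: 11.02
tool_pos: [474.7, -18.3, 106.2]
tcp_rot: [1.0, -0.001, 0.001, -0.004]
wrist_force: [0.5, 12.8, 8.5]
opening: 23.6
gripper_force: 45.0
```

```bash
python3 -c "
from h import *
st()"
```

```text
11.0167 [474.7 -18.3 106.2] open 23.6 F [ 0.5 12.8  8.5] r 73.9 drum 2.087 Ft(ccw) -12.7 Fr -1.4
```

>>> {"name": "step_arm", "arguments": {"motion": "0 0.0004 0 0 0.1;0 0.0008 0 0 0.1;0 0.0012 0 0 0.1;0 0.0016 0 0 0.1;0 0.002 0 0 0.1;0.0001 0.0023 0 0 0.1;0.0001 0.0023 0 0 0.1;0.0001 0.0023 0 0 0.1"}}

```text
clock: 11.68
tool_pos: [474.9, -20.6, 106.1]
tcp_rot: [1.0, -0.001, 0.001, -0.004]
wrist_force: [0.8, 11.9, 7.9]
opening: 23.3
gripper_force: 45.0
```

```bash
python3 - <<'E'
from h import *
st()
p,d=grab_frame("side");cv2.imwrite("pics/s7.png",cv2.resize(p[190:310,240:400],None,fx=5,fy=5,interpolation=cv2.INTER_CUBIC))
E
```

```text
11.6833 [474.9 -20.6 106.1] open 23.3 F [ 0.8 11.9  7.9] r 74.0 drum 2.117 Ft(ccw) -11.8 Fr -2.0
```

View pics/s7.png

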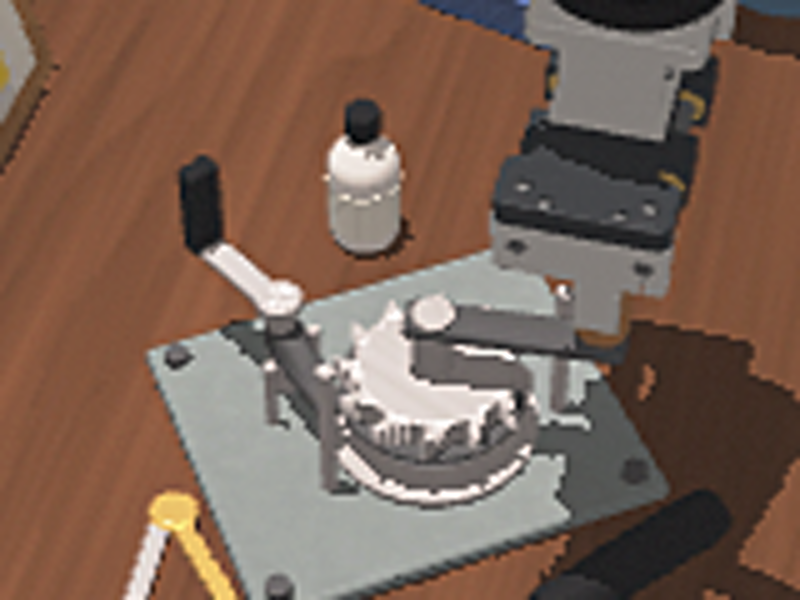

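The side view shows the pawl lying more outward than before, towards the foot of the down post at about (325,430). I'll verify numerically with the depth image before easing back.

```bash
python3 - <<'E'
from h import *
def cloud(d):
    c=get_calibration("side");K=c["camera_matrix"];T=c["pose"]
    v,u=np.mgrid[190:310,240:400];z=d[190:310,240:400].ravel().astype(float)
    r=np.linalg.solve(K,np.stack([u.ravel(),v.ravel(),np.ones(u.size)]))*z
    return (T[:3,:3]@r).T[z>0]+T[:3,3]
tip0=px2w("top",305/4+235,265/4+165,50)[:2];print("tip0 r",np.hypot(*(tip0-O)),"L",np.hypot(*(tip0-PIV)))
p,d=grab_frame("side")
for n,dd in(("start",np.load("pics/side0.npy")),("now",d)):
    P=cloud(dd);q=P[:,:2]-PIV;r=np.hypot(q[:,0],q[:,1])
    m=(P[:,2]>42)&(P[:,2]<58)&(r>25)&(r<75)&(np.hypot(*(P[:,:2]-O).T)>49)
    ang=np.degrees(np.arctan2(q[m,1],q[m,0]))%360
    print(n,"pawl pts by bearing",{int(a):(int((ang//10*10==a).sum()),round(r[m][ang//10*10==a].max())) for a in np.unique(ang//10*10)})
st()
E
```

```text
tip0 r 41.24537641982439 L 50.58845041388784
start pawl pts by bearing {80: (1, 27), 90: (7, 30), 120: (33, 73), 130: (6, 33), 140: (6, 32), 150: (1, 27)}
now pawl pts by bearing {80: (3, 29), 90: (5, 30), 100: (1, 25), 110: (10, 36), 120: (41, 73), 130: (6, 33), 140: (3, 31)}
11.7833 [474.9 -20.6 106.2] open 23.6 F [ 0.5 12.8  8.5] r 74.0 drum 2.117 Ft(ccw) -12.7 Fr -1.8
```

```bash
python3 - <<'E'
from h import *
c=get_calibration("side");K=c["camera_matrix"];T=c["pose"]
p,d=grab_frame("side");q0=cv2.imread("pics/s6.png")
d0=np.load("pics/side0.npy")
p0=cv2.imread("pics/side0.png")
for r in(42,60):
    a=np.arccos((75.07**2+50.6**2-r*r)/(2*75.07*50.6)); b=np.radians(172.7)-a
    print("r",r)
    for l in(20,30,40,46):
        P=np.r_[PIV+l*np.array([np.cos(b),np.sin(b)]),51]
        u,v=w2px("side",P).round().astype(int)
        zc=(T[:3,:3].T@(P-T[:3,3]))[2]
        print(l,(u,v),"expected",round(zc),"start",d0[v-1:v+2,u-1:u+2].round().tolist()[1],"now",d[v-1:v+2,u-1:u+2].round().tolist()[1])
a=p[190:310,240:400];b=p0[190:310,240:400]
cv2.imwrite("pics/cmp.png",np.hstack([cv2.resize(x[55:115,35:95],(390,390),interpolation=cv2.INTER_CUBIC) for x in(b,a)]))
E
```

```text
r 42
20 (np.int64(301), np.int64(260)) expected 1046 start [1043.0, 1046.0, 1043.0] now [1043.0, 1045.0, 1044.0]
30 (np.int64(304), np.int64(263)) expected 1041 start [1035.0, 982.0, 983.0] now [1038.0, 986.0, 985.0]
40 (np.int64(306), np.int64(265)) expected 1035 start [977.0, 982.0, 1033.0] now [979.0, 984.0, 1047.0]
46 (np.int64(308), np.int64(267)) expected 1032 start [1030.0, 1031.0, 1030.0] now [1026.0, 1046.0, 1046.0]
r 60
20 (np.int64(298), np.int64(261)) expected 1044 start [1049.0, 1042.0, 1038.0] now [1039.0, 1044.0, 1041.0]
30 (np.int64(299), np.int64(264)) expected 1038 start [1054.0, 1047.0, 1045.0] now [1038.0, 1033.0, 1034.0]
40 (np.int64(301), np.int64(267)) expected 1031 start [1080.0, 1047.0, 1039.0] now [1039.0, 1027.0, 1030.0]
46 (np.int64(301), np.int64(269)) expected 1027 start [1082.0, 1078.0, 1079.0] now [1083.0, 1037.0, 1030.0]
```

View pics/cmp.png

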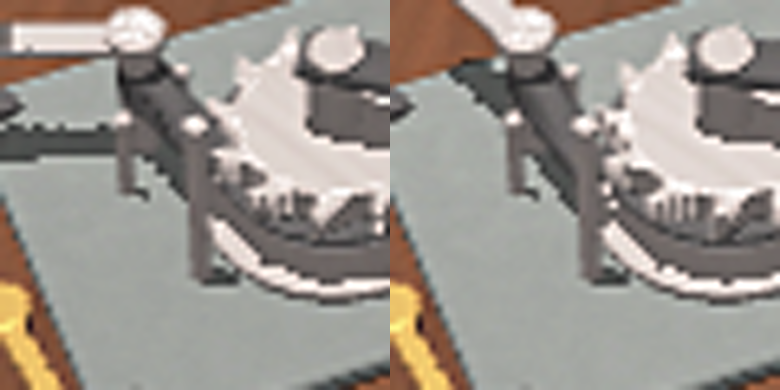

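Before and after differ clearly. The depth along the pawl line now matches a tip at about 60 mm from the axis (1030 against the plate's 1079), so the pawl is clear. Ease back along the arc.

```bash
python3 - <<'E'
from h import *
for s in (2.117,1.717,1.317,.917,.517):
    A0=s+YAW+np.pi/6
    print(s,"; ".join("%.4f %.4f 0 0 0.1"%(.075*(np.cos(A0-k*.05)-np.cos(A0)),-.075*(np.sin(A0-k*.05)-np.sin(A0))) for k in range(1,9)))
E
```

```text
2.117 -0.0003 -0.0037 0 0 0.1; -0.0004 -0.0075 0 0 0.1; -0.0003 -0.0112 0 0 0.1; -0.0000 -0.0150 0 0 0.1; 0.0004 -0.0187 0 0 0.1; 0.0011 -0.0224 0 0 0.1; 0.0019 -0.0260 0 0 0.1; 0.0029 -0.0297 0 0 0.1
1.717 0.0012 -0.0036 0 0 0.1; 0.0026 -0.0070 0 0 0.1; 0.0041 -0.0105 0 0 0.1; 0.0058 -0.0138 0 0 0.1; 0.0077 -0.0170 0 0 0.1; 0.0097 -0.0202 0 0 0.1; 0.0119 -0.0232 0 0 0.1; 0.0143 -0.0262 0 0 0.1
1.317 0.0025 -0.0028 0 0 0.1; 0.0051 -0.0055 0 0 0.1; 0.0079 -0.0080 0 0 0.1; 0.0107 -0.0104 0 0 0.1; 0.0137 -0.0127 0 0 0.1; 0.0168 -0.0148 0 0 0.1; 0.0200 -0.0168 0 0 0.1; 0.0233 -0.0185 0 0 0.1
0.917 0.0034 -0.0016 0 0 0.1; 0.0068 -0.0031 0 0 0.1; 0.0104 -0.0043 0 0 0.1; 0.0140 -0.0054 0 0 0.1; 0.0176 -0.0064 0 0 0.1; 0.0213 -0.0071 0 0 0.1; 0.0250 -0.0076 0 0 0.1; 0.0287 -0.0080 0 0 0.1
0.517 0.0037 -0.0002 0 0 0.1; 0.0075 -0.0002 0 0 0.1; 0.0112 0.0000 0 0 0.1; 0.0150 0.0004 0 0 0.1; 0.0187 0.0010 0 0 0.1; 0.0223 0.0018 0 0 0.1; 0.0260 0.0027 0 0 0.1; 0.0296 0.0038 0 0 0.1
```

>>> {"name": "step_arm", "arguments": {"motion": "-0.0003 -0.0037 0 0 0.1;-0.0004 -0.0075 0 0 0.1;-0.0003 -0.0112 0 0 0.1;0 -0.015 0 0 0.1;0.0004 -0.0187 0 0 0.1;0.0011 -0.0224 0 0 0.1;0.0019 -0.026 0 0 0.1;0.0029 -0.0297 0 0 0.1"}}

```text
clock: 12.5
tool_pos: [478.1, 8.5, 106.2]
tcp_rot: [1.0, -0.001, 0.001, -0.003]
wrist_force: [2.5, 9.3, 5.3]
opening: 23.0
gripper_force: 45.0
```

```bash
python3 -c "
from h import *
st()"
```

```text
12.5 [478.1   8.5 106.2] open 23.0 F [2.5 9.3 5.3] r 73.6 drum 1.718 Ft(ccw) -9.6 Fr 0.3
```

Tracking well, so continue.

>>> {"name": "step_arm", "arguments": {"motion": "0.0012 -0.0036 0 0 0.1;0.0026 -0.007 0 0 0.1;0.0041 -0.0105 0 0 0.1;0.0058 -0.0138 0 0 0.1;0.0077 -0.017 0 0 0.1;0.0097 -0.0202 0 0 0.1;0.0119 -0.0232 0 0 0.1;0.0143 -0.0262 0 0 0.1"}}

```text
clock: 13.17
tool_pos: [492.7, 34.6, 106.2]
tcp_rot: [1.0, -0.001, 0.002, -0.003]
wrist_force: [2.7, 7.7, 5.7]
opening: 23.3
gripper_force: 45.0
```

>>> {"name": "step_arm", "arguments": {"motion": "0.0025 -0.0028 0 0 0.1;0.0051 -0.0055 0 0 0.1;0.0079 -0.008 0 0 0.1;0.0107 -0.0104 0 0 0.1;0.0137 -0.0127 0 0 0.1;0.0168 -0.0148 0 0 0.1;0.02 -0.0168 0 0 0.1;0.0233 -0.0185 0 0 0.1"}}

```text
clock: 13.83
tool_pos: [516.4, 53.0, 106.3]
tcp_rot: [1.0, -0.001, 0.002, -0.003]
wrist_force: [4.2, 8.5, 3.1]
opening: 23.6
gripper_force: 45.0
```

```bash
python3 -c "
from h import *
st()"
```

```text
13.8333 [516.4  53.  106.3] open 23.6 F [4.2 8.5 3.1] r 73.5 drum 0.897 Ft(ccw) -7.5 Fr 5.8
```

>>> {"name": "step_arm", "arguments": {"motion": "0.0034 -0.0018 0 0 0.1;0.0068 -0.0034 0 0 0.1;0.0104 -0.0048 0 0 0.1;0.014 -0.0061 0 0 0.1;0.0176 -0.0072 0 0 0.1;0.0213 -0.008 0 0 0.1;0.025 -0.0086 0 0 0.1;0.0287 -0.009 0 0 0.1"}}

```text
clock: 14.5
tool_pos: [545.7, 60.8, 106.3]
tcp_rot: [1.0, -0.001, 0.003, -0.001]
wrist_force: [5.9, 3.7, 0.8]
opening: 23.7
gripper_force: 45.0
```

```bash
python3 -c "
from h import *
st()"
```

```text
14.5 [545.7  60.8 106.3] open 23.7 F [5.9 3.7 0.8] r 74.0 drum 0.483 Ft(ccw) -6.0 Fr 3.5
```

>>> {"name": "step_arm", "arguments": {"motion": "0.0035 -0.0001 0 0 0.1;0.007 -0.0001 0 0 0.1;0.0105 0 0 0 0.1;0.0135 0.0003 0 0 0.1;0.0165 0.0007 0 0 0.1;0.019 0.0012 0 0 0.1;0.0215 0.0018 0 0 0.1;0.023 0.0022 0 0 0.1"}}

```text
clock: 15.17
tool_pos: [569.1, 58.3, 106.3]
tcp_rot: [1.0, -0.001, 0.003, -0.001]
wrist_force: [7.6, 2.9, 0.8]
opening: 23.2
gripper_force: 45.0
```

```bash
python3 - <<'E'
from h import *
st()
v=observe()['tool_pos'][:2]-O;A0=np.arctan2(v[1],v[0])
for k in range(1,13):print(round(A0-k*.02-YAW-np.pi/6,3),"%.4f %.4f"%(.075*(np.cos(A0-k*.02)-np.cos(A0)),-.075*(np.sin(A0-k*.02)-np.sin(A0))))
E
```

```text
15.1667 [569.1  58.3 106.3] open 23.2 F [7.6 2.9 0.8] r 74.3 drum 0.164 Ft(ccw) -6.5 Fr 4.9
0.144 0.0014 0.0004
0.124 0.0029 0.0009
0.104 0.0043 0.0014
0.084 0.0057 0.0019
0.064 0.0071 0.0024
0.044 0.0085 0.0030
0.024 0.0099 0.0036
0.004 0.0112 0.0042
-0.016 0.0126 0.0049
-0.036 0.0139 0.0056
-0.056 0.0152 0.0063
-0.076 0.0165 0.0070
```

>>> {"name": "step_arm", "arguments": {"motion": "0.0014 0.0004 0 0 0.1;0.0029 0.0009 0 0 0.1;0.0043 0.0014 0 0 0.1;0.0057 0.0019 0 0 0.1;0.0071 0.0024 0 0 0.1;0.0085 0.003 0 0 0.1;0.0095 0.0034 0 0 0.1;0.0095 0.0034 0 0 0.1"}}

```text
clock: 15.83
tool_pos: [578.9, 54.9, 106.3]
tcp_rot: [1.0, -0.001, 0.004, -0.001]
wrist_force: [8.9, 1.8, 0.2]
opening: 23.7
gripper_force: 45.0
```

```bash
python3 -c "
from h import *
st()"
```

```text
15.8333 [578.9  54.9 106.3] open 23.7 F [8.9 1.8 0.2] r 74.4 drum 0.025 Ft(ccw) -7.4 Fr 5.2
```

>>> {"name": "step_arm", "arguments": {"motion": "0.0005 0.0002 0 0 0.1;0.001 0.0004 0 0 0.1;0.0015 0.0007 0 0 0.1;0.002 0.0009 0 0 0.1;0.0024 0.0011 0 0 0.1;0.0028 0.0013 0 0 0.1;0.0028 0.0013 0 0 0.1;0.0028 0.0013 0 0 0.1"}}

```text
clock: 16.5
tool_pos: [580.2, 54.4, 106.3]
tcp_rot: [1.0, -0.001, 0.002, -0.002]
wrist_force: [3.0, 5.2, 3.3]
opening: 22.9
gripper_force: 45.0
```

```bash
python3 -c "
from h import *
st()"
```

```text
16.5 [580.2  54.4 106.3] open 22.9 F [3.  5.2 3.3] r 74.5 drum 0.007 Ft(ccw) -0.5 Fr 6.0
```

The drum is on its stop: 0.007 rad, tangential force near zero. Release and lift away.

>>> {"name": "step_arm", "arguments": {"motion": "0 0 0 0 0.3;0 0 0 0 0.4;0 0 0 0 0.5;0 0 0 0 0.55;0 0 0 0 0.6;0 0 0 0 0.6;0 0 0 0 0.6;0 0 0 0 0.6"}}

```text
clock: 17.17
tool_pos: [578.7, 52.4, 105.4]
tcp_rot: [1.0, -0.0, -0.0, -0.0]
wrist_force: [0.4, -0.9, -0.1]
opening: 56.4
gripper_force: 0.0
```

>>> {"name": "step_arm", "arguments": {"motion": "0 0 -0.005 0 0.6;0 0 -0.015 0 0.6;0 0 -0.03 0 0.6;0 0 -0.05 0 0.6;0 0 -0.07 0 0.6;0 0 -0.09 0 0.6;0 0 -0.11 0 0.6;0 0 -0.12 0 0.6"}}

```text
clock: 17.83
tool_pos: [580.2, 52.4, 229.6]
tcp_rot: [1.0, -0.0, 0.003, 0.0]
wrist_force: [1.3, -1.0, 1.0]
opening: 56.5
gripper_force: 0.0
```

>>> {"name": "step_arm", "arguments": {"motion": "0 0 -0.02 0 0.6;0 0 -0.04 0 0.6;0 0 -0.04 0 0.6;0 0 -0.04 0 0.6;0 0 -0.04 0 0.6;0 0 -0.04 0 0.6;0 0 -0.04 0 0.6;0 0 -0.04 0 0.6"}}

```text
clock: 18.5
tool_pos: [578.3, 52.5, 264.2]
tcp_rot: [1.0, -0.0, -0.001, -0.0]
wrist_force: [0.2, -0.1, 0.5]
opening: 56.7
gripper_force: 0.0
```

```bash
python3 - <<'E'
from h import *
st()
c=get_calibration("side");T=c["pose"];p,d=grab_frame("side")
def chk(n,P):
    u,v=w2px("side",P).round().astype(int);print(n,"exp",round((T[:3,:3].T@(np.array(P)-T[:3,3]))[2]),"now",d[v-1:v+2,u-1:u+2].round().tolist())
pv,t,h=winder(O,YAW,0,.87)
chk("tab",np.r_[t,114]);chk("handle",np.r_[h,146])
b=np.radians(120);
for l in (30,40,46):chk("pawl",np.r_[PIV+l*np.array([np.cos(b),np.sin(b)]),51])
E
```

```text
18.5 [578.3  52.5 264.2] open 56.7 F [ 0.2 -0.1  0.5] r 72.1 drum 0.019 Ft(ccw) -0.2 Fr -0.0
tab exp 1040 now [[1040.0, 1040.0, 1040.0], [1041.0, 1037.0, 1038.0], [1035.0, 1034.0, 1041.0]]
handle exp 930 now [[930.0, 929.0, 930.0], [927.0, 927.0, 928.0], [924.0, 922.0, 929.0]]
pawl exp 1038 now [[941.0, 934.0, 935.0], [942.0, 940.0, 936.0], [948.0, 937.0, 936.0]]
pawl exp 1031 now [[943.0, 942.0, 938.0], [944.0, 942.0, 940.0], [946.0, 942.0, 944.0]]
pawl exp 1027 now [[946.0, 942.0, 944.0], [946.0, 946.0, 947.0], [952.0, 947.0, 947.0]]
```

Tab and handle are where expected, though the handle now hides the pawl from the side camera. The arm is clear.

```bash
python3 -c "
from cell import hand_in
print(hand_in())"
```

```text
the job is handed in; nothing more can be done
None
```

I handed the job in at about 18.5 s: the lever is at its release stop, the drum was eased back to rest on its run-down stop and let go, and the pawl read clear before the run-back, but I couldn't see it at the end because the handle hid it from the side camera.

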